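Weigh two look-alike cartridges and bin the heavy one

TASK

Two look-alike capped steel cartridges stand on the workbench, and one of them has the heavy steel core. Stand one upright in the middle of each pan of the beam balance, let go of both and see which side drops. Then take the cartridge that dropped and stand it upright in the shallow blue tray, leaving the lighter one standing on its pan.

Things in the scene. Friction and masses are not known exactly. Their poses are not given: they have to be found in the camera images.
- cart_a: Upright sealed steel cylinder with black end caps and a small steel stud on top: 40 mm diameter, 66 mm tall. Origin: centre of its underside; z up its axis. Starts standing on the table. Looks just like the other one; one has a steel core (220 to 270 g in all), the other a plastic core (115 g); which is which changes between starts and cannot be seen. The core has 3 mm of play.
- cart_b: Upright sealed steel cylinder with black end caps and a small steel stud on top: 40 mm diameter, 66 mm tall. Origin: centre of its underside; z up its axis. Starts standing on the table. Looks just like cart_a; one has a steel core (220 to 270 g in all), the other a plastic core (115 g); which is which changes between starts and cannot be seen. The core has 3 mm of play.
- beam: Balance beam (stand fixed). Origin: its middle on the pivot, 75 mm above table; y along beam, x along pivot. Pan centres y = +-130 mm, pan floors 10 mm above origin in z, 78 mm inside, 84 mm outside, rim 6 mm high. Posts at the middle end 82 mm above table. Level when empty; tips 0.12 rad (pan 16 mm) fully to the heavier or only loaded side. Negative rotation about x: +y pan down.
- tray: Shallow open square blue plastic tray fixed to the bench, 120 x 120 mm outside, 32 mm high, walls and floor 5 mm thick. Origin at the centre of its underside, x and y along its sides. The taller blue bins at the edges of the bench are not it.
Mind the look-alikes: they are no part of the job. Leave any brown look-alike of the cart_b alone. Leave any pink look-alike of the cart_a alone.

How it is judged:
On the way:
1. one cartridge stands upright on each pan, both are let go and at rest, and the beam has tipped to one side (((y of cart_a in the frame of beam between 0.105 and 0.155 m and x of cart_a in the frame of beam between -0.025 and 0.025 m and z of cart_a in the frame of beam between 0.002 and 0.02 m and angle between the z axis of each of cart_a, cart_b and the z axis of beam, either way round below 0.17 rad and y of cart_b in the frame of beam between -0.155 and -0.105 m and x of cart_b in the frame of beam between -0.025 and 0.025 m and z of cart_b in the frame of beam between 0.002 and 0.02 m) or (y of cart_a in the frame of beam between -0.155 and -0.105 m and x of cart_a in the frame of beam between -0.025 and 0.025 m and z of cart_a in the frame of beam between 0.002 and 0.02 m and angle between the z axis of each of cart_a, cart_b and the z axis of beam, either way round below 0.17 rad and y of cart_b in the frame of beam between 0.105 and 0.155 m and x of cart_b in the frame of beam between -0.025 and 0.025 m and z of cart_b in the frame of beam between 0.002 and 0.02 m)) and (angle between beam's own y axis and vertical above 1.6308 rad or angle between beam's own y axis and vertical below 1.5108 rad) and contact force between the fingers and cart_a below 0.05 N and contact force between the fingers and cart_b below 0.05 N and contact force between the arm and beam below 0.05 N and linear speed of each of cart_a, cart_b below 0.02 m/s), for 0.3 s.
At the end, for the whole second after the job is handed in: The heavier cartridge stands upright (10 degrees) on the floor of the blue tray, bearing with its full weight (over 1.65 N); the lighter one stands on a pan, square to it (10 degrees) and within 25 mm of its centre along each beam axis; both released and still, the robot off the balance (((x of cart_a in the frame of tray between -0.045 and 0.045 m and y of cart_a in the frame of tray between -0.045 and 0.045 m and z of cart_a in the frame of tray between 0 and 0.012 m and angle between cart_a's own z axis and vertical below 0.17 rad and contact force between cart_a and tray above 1.65 N and ((y of cart_b in the frame of beam between 0.105 and 0.155 m and x of cart_b in the frame of beam between -0.025 and 0.025 m and z of cart_b in the frame of beam between 0.002 and 0.02 m and angle between the z axis of cart_b and the z axis of beam, either way round below 0.17 rad) or (y of cart_b in the frame of beam between -0.155 and -0.105 m and x of cart_b in the frame of beam between -0.025 and 0.025 m and z of cart_b in the frame of beam between 0.002 and 0.02 m and angle between the z axis of cart_b and the z axis of beam, either way round below 0.17 rad))) or (x of cart_b in the frame of tray between -0.045 and 0.045 m and y of cart_b in the frame of tray between -0.045 and 0.045 m and z of cart_b in the frame of tray between 0 and 0.012 m and angle between cart_b's own z axis and vertical below 0.17 rad and contact force between cart_b and tray above 1.65 N and ((y of cart_a in the frame of beam between 0.105 and 0.155 m and x of cart_a in the frame of beam between -0.025 and 0.025 m and z of cart_a in the frame of beam between 0.002 and 0.02 m and angle between the z axis of cart_a and the z axis of beam, either way round below 0.17 rad) or (y of cart_a in the frame of beam between -0.155 and -0.105 m and x of cart_a in the frame of beam between -0.025 and 0.025 m and z of cart_a in the frame of beam between 0.002 and 0.02 m and angle between the z axis of cart_a and the z axis of beam, either way round below 0.17 rad)))) and contact force between the fingers and cart_a below 0.05 N and contact force between the fingers and cart_b below 0.05 N and contact force between the arm and beam below 0.05 N and linear speed of each of cart_a, cart_b below 0.02 m/s); the robot touches nothing.
It also fails if it takes over 72 s, if anything falls off the work surface, if the arm or the gripper's body presses on something with over 40 N, if the wrist force passes 120 N, or if a joint passes its speed limit or range.

ROBOT

A 7-joint arm with a two-finger parallel gripper is mounted at the origin on the work surface. World frame = base frame: x ahead of the robot, y to its left, z up, the work surface at z = 0. Lengths are in m, angles in rad, forces in N, time in s.
With the tool pointing down it reaches from about 0.425 to 0.95 m from the base axis. Payload 4.7 kg.
Tool frame: the origin (TCP) lies at the very end of the fingers, on their centre line; the grasp point (between the pads) lies 19 mm behind it; z points along the fingers, y is the line along which they close (so a half turn about z gives the same grasp; the last joint's range is limited). The gripper opens to 87 mm and grips with 3 to 60 N. Pads are 19 mm wide; open, the fingers measure 117 mm over their backs; the gripper's body (75 mm by 190 mm) begins 51 mm behind the grasp point.
Start: joints at [1.303, 0.469, -0.049, 1.532, 0.024, 1.141, -0.082], TCP at [0.16, -0.656, 0.223] pointing down, gripper open.
Joint ranges: [-2.59, 2.59], [-0.33, 1.99], [-1.39, 1.29], [0.1, 2.45], [-1.04, 4.18], [0.21, 1.99], [-2.66, 2.66]. Speed limits (rad/s): [2.57, 2.57, 3.14, 3.14, 3.14, 3.14, 3.14].

INTERFACE

Orientations are given as a unit quaternion [w, x, y, z].
In Python, from plant import ctrl gives the robot as it stands. The module is installed in compiled form; this text tells all that it offers.
- The arm moves only by the tool jog_arm, never from a script. Its argument "targets" is a list of rows, each a list of 7 numbers: the shift along the tool's x, y, z each as a share of 20 cm, from -1 to 1, then the turn, a rotation vector about the tool's x, y, z each as a share of pi/4 rad, from -1 to 1, then the opening, from 0 (shut) to 1 (fully open). A call has 1 to 5 rows; each row is the pose to reach, as a shift and turn from the pose commanded when the call began, along the tool's axes at that moment; what a row does not reach only later rows make up. A row lasts 1/12 s, in which the tool goes at most 41.7 mm and 7.16 degrees, less where a joint would pass 70% of its speed; a pose out of reach is approached as far as the arm can. A call with a number of a shift or a turn outside -1 to 1 is refused whole. A call with a gripper value outside its range is refused whole. The fingers move at their own pace and stop on an object; "grip_force" is the grip in N (left out, the last holds). Time passes only in rows, so rows that repeat a pose let the fingers close. It gives the time, the measured TCP pose, the force, the opening and the grip force at its end, in the units of the state.
- ctrl.state(): the state, without advancing time (a new reading comes with each control period).
- ctrl.camera(name): name is "side" or "top"; returns the picture (420x560x3 uint8, red, green, blue); there is no depth.
- ctrl.camera_model(name): a dict with "fx", "fy", "cx", "cy" (pixels), "R" (3x3) and "t" (3): a world point X has camera coordinates R X + t. Camera axes: x right, y down, z forward; pixel columns grow to the right and rows downward; lengths in m; the calibration is good to about 2 mm. A picture is of the moment at which its call begins. camera_model takes no time and is no camera call.
- ctrl.finish_job(): hands the job in; it is judged then, once.
The state is a dict: "clock": time; "joint_pos": joint angles; "qvel": joint speeds; "tau": joint torques, N m; "eef_pos": TCP position; "ee_rot": TCP orientation; "ft_force": force on the tool from outside, world axes, zero at the start; "ft_torque": the same for the moment, N m; "opening": opening from 0.0 (shut) to 1.0 (fully open); "grasp_force": force on a finger pad.
Only numpy, scipy, OpenCV 4.12 (cv2) and the standard library are available. Lean on these libraries where they do the work, as an engineer would, in place of code of your own. Each camera call takes 0.05 s, during which the arm holds its last target. There are 200 camera calls.

## Working session

There is one attempt and no reset: what is moved stays moved. The work goes in short steps, Python scripts to look and compute and a tool call to move; the robot and the scene stay as the last step left them, time stands still between calls to the robot, and variables do not carry over. Pictures are saved under pics/ and viewed, at most 10 in all, crops included, and the job is handed in when it is done.

Besides the shell and the picture viewer there is one more tool, called after "Request:" as name([rows], argument=value, ...), one row to a line, values as JSON. jog_arm: Moves the arm, as the interface text tells. Its arguments: {"type":"object","properties":{"targets":{"type":"array"},"grip_force":{"type":"number"}},"required":["targets"]}

```bash
mkdir -p pics
cat > h.py <<'E'
import numpy as np, cv2
from plant import ctrl
def snap(n,f):
    im=ctrl.camera(n); cv2.imwrite(f'pics/{f}.png',im[:,:,::-1]); return im
def ray(n,u,v,z):
    m=ctrl.camera_model(n);R=np.array(m['R']);t=np.array(m['t'])
    d=R.T@np.array([(u-m['cx'])/m['fx'],(v-m['cy'])/m['fy'],1]);c=-R.T@t
    return c+d*(z-c[2])/d[2]
def proj(n,X):
    m=ctrl.camera_model(n);p=np.array(m['R'])@np.array(X)+np.array(m['t'])
    return np.round([m['fx']*p[0]/p[2]+m['cx'],m['fy']*p[1]/p[2]+m['cy']],1)
E
python3 - <<'E'
from h import *
a=snap('top','t0');b=snap('side','s0')
for n in('top','side'):
    m=ctrl.camera_model(n);print(n,np.round(-np.array(m['R']).T@np.array(m['t']),3),m['fx'],np.round(m['R'],2).tolist())
s=ctrl.state();print(s)
E
```

```text
top [0.423 0.004 1.159] 518.1848896307553 [[-0.03, -1.0, -0.01], [-0.99, 0.03, -0.1], [0.1, 0.01, -1.0]]
side [0.318 0.676 0.806] 429.8541034447599 [[-0.96, -0.28, -0.01], [-0.19, 0.69, -0.7], [0.2, -0.67, -0.72]]
{'clock': 0.1, 'joint_pos': array([ 1.30309751,  0.46935801, -0.0486091 ,  1.53355555,  0.02408477,
        1.14099596, -0.08230086]), 'qvel': array([ 0.00049254, -0.00280128,  0.00096486, -0.00434752,  0.00118085,
        0.00045041, -0.00064169]), 'tau': array([ 5.83425699e-04, -5.09169495e+01, -8.12438386e-02, -2.36828649e+01,
       -6.14788919e-02,  3.44800588e-02,  5.87446038e-05]), 'eef_pos': array([ 0.15956222, -0.65532376,  0.22161429]), 'ee_rot': array([-8.57310986e-04,  9.92877957e-01,  1.19132751e-01, -1.22649462e-04]), 'ft_force': array([-0.56175226, -0.71292964, -0.06807644]), 'ft_torque': array([0.00931738, 0.03445172, 0.03975039]), 'grasp_force': 0.0, 'opening': 1.0038621900349283}
```

View pics/t0.png

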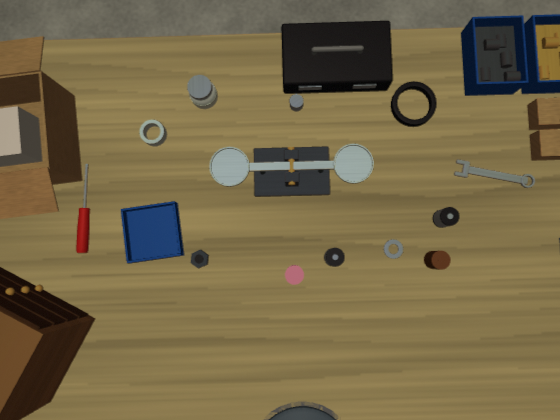

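View pics/s0.png

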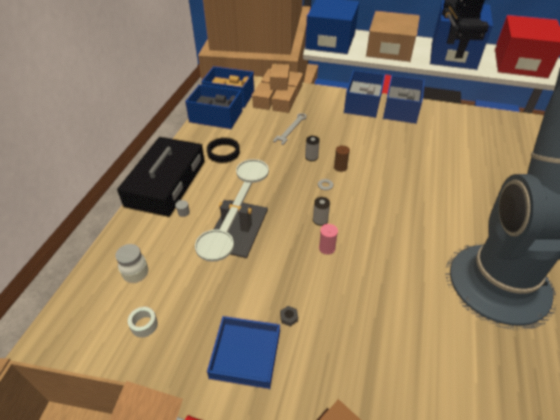

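Candidates in the top view: black-capped with stud at (335,257) and (449,216), pink at (294,275), brown at (437,260), a hex nut at (200,259). The two steel ones with black caps and studs fit; pink and brown are the look-alikes. The beam pans are at (229,167) and (353,163), and the tray is at (152,232). I'll confirm in a crop and measure.

```bash
cat > m.py <<'E'
from h import *
def ell(mask,n,z,amin=30):
    out=[]
    for c in cv2.findContours(mask.astype(np.uint8),cv2.RETR_EXTERNAL,cv2.CHAIN_APPROX_NONE)[0]:
        if cv2.contourArea(c)<amin: continue
        (u,v),r=cv2.minEnclosingCircle(c); e=cv2.fitEllipse(c)
        out.append((np.round(e[0],1),np.round(e[1],1),np.round(ray(n,*e[0],z),4)))
    return out
E
python3 - <<'E'
from m import *
a=cv2.imread('pics/t0.png');s=cv2.imread('pics/s0.png')
c1=cv2.resize(a[195:290,270:470],None,fx=4,fy=4,interpolation=cv2.INTER_CUBIC)[:,:800]
c2=cv2.resize(s[125:265,270:400],None,fx=1.57,fy=1.57)
cv2.imwrite('pics/c0.png',np.vstack([c1,np.pad(c2,((0,0),(0,800-c2.shape[1]),(0,0)))])[:600])
g=a.max(2).astype(int)
dark=np.zeros_like(g);dark[240:275,318:352]=g[240:275,318:352]<50;dark[200:232,432:465]=g[200:232,432:465]<50
print('caps',ell(dark,'top',.066))
hsv=cv2.cvtColor(a,cv2.COLOR_BGR2HSV)
pan=np.zeros_like(g);pan[140:192,205:378]=((hsv[...,1]<45)&(hsv[...,2]>120))[140:192,205:378]
for x0,x1 in((205,249),(333,378)):
    p=np.zeros_like(pan);p[:,x0:x1]=pan[:,x0:x1];print('pan',ell(p,'top',.091))
b=np.zeros_like(g);b[190:275,110:195]=((hsv[...,0]>100)&(hsv[...,0]<130)&(hsv[...,1]>120))[190:275,110:195]
c=max(cv2.findContours(b.astype(np.uint8),0,1)[0],key=cv2.contourArea);r=cv2.minAreaRect(c)
bx=cv2.boxPoints(r);P=np.array([ray('top',*p,.032) for p in bx]);print('tray',r,np.round(P,3).tolist(),P.mean(0),[np.linalg.norm(P[i]-P[i-1]) for i in range(4)])
E
```

```text
caps [(array([334. , 256.5]), array([17.1, 18.1]), array([ 0.4237, -0.0792,  0.066 ])), (array([448.4, 216.1]), array([17.4, 19.7]), array([ 0.502 , -0.3234,  0.066 ]))]
pan [(array([228.9, 166. ]), array([38.3, 39. ]), array([0.6178, 0.1353, 0.091 ]))]
pan [(array([353. , 162.9]), array([38.2, 39.5]), array([ 0.6169, -0.1237,  0.091 ]))]
tray ((151.38999938964844, 231.72998046875), (54.16438674926758, 57.417076110839844), 81.8698959350586) [[0.54, 0.385, 0.032], [0.555, 0.26, 0.032], [0.437, 0.244, 0.032], [0.423, 0.367, 0.032]] [0.48868078 0.31387606 0.032     ] [np.float64(0.11852241463640947), np.float64(0.12556937274324964), np.float64(0.11856491692074375), np.float64(0.12429339935313403)]
```

View pics/c0.png

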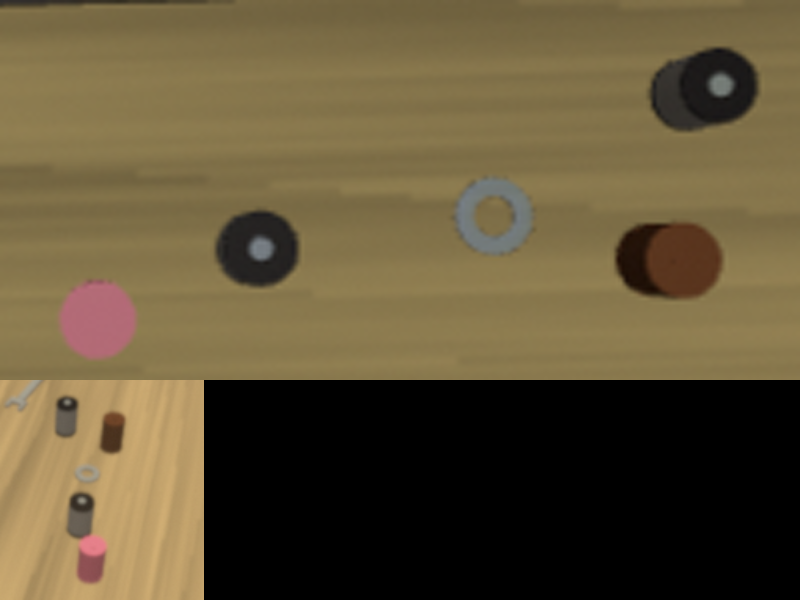

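The crop confirms it: two grey steel bodies with black caps and light studs at top (334.9,256.6) and (449.6,215.9). Pink, brown and the washer are left alone. Pan spacing comes out at 0.259 m (0.260 expected) and the tray at about 0.12 m square, so both fit. Next I cross-check with the side view and plan the approach.

```bash
cat > p.py <<'E'
from h import *
from scipy.spatial.transform import Rotation as Ro
def plan(legs):
    """legs: (xyz, y_tool bearing deg); prints shift & turn shares per call, chained from the measured pose"""
    s=ctrl.state();p=np.array(s['eef_pos']);q=s['ee_rot'];R=Ro.from_quat(q,scalar_first=True)
    print('t %.2f'%s['clock'],'pos',np.round(p,4),'tilt',np.round(R.as_matrix()[:2,2],3),'open %.3f'%s['opening'],'F',np.round(s['ft_force'],2),'q',np.round(s['joint_pos'],2))
    for X,b in legs:
        b=np.radians(b);y=np.array([np.cos(b),np.sin(b),0]);z=np.array([0,0,-1.]);T=Ro.from_matrix(np.c_[np.cross(y,z),y,z])
        print(np.round(R.inv().apply(np.array(X)-p)/.2,3),np.round((R.inv()*T).as_rotvec()/(np.pi/4),3))
        p=np.array(X);R=T
E
python3 - <<'E'
from p import *
for u,v in((334.9,256.6),(449.5,216)): 
  X=ray('top',u,v,.068);print(np.round(X,4),proj('side',X))
s=cv2.imread('pics/s0.png')
for x0,y0 in((300,130),(308,192)):
  w=s[y0:y0+22,x0:x0+28];d=(w.max(2)<75).astype(np.uint8);c=max(cv2.findContours(d,0,1)[0],key=cv2.contourArea);x,y,ww,h=cv2.boundingRect(c);print('side dark',x+x0,y+y0,ww,h)
plan([((.27,-.55,.2),-55),((.39,-.43,.17),-33),((.5025,-.325,.12),-33),((.5025,-.325,.03),-33)])
E
```

```text
[ 0.4235 -0.0809  0.068 ] [322.4 200.9]
[ 0.502 -0.325  0.068] [313.  138.6]
side dark 307 137 12 8
side dark 315 198 14 11
t 0.10 pos [ 0.1596 -0.6553  0.2216] tilt [-0.     0.002] open 1.004 F [-0.56 -0.71 -0.07] q [ 1.3   0.47 -0.05  1.53  0.02  1.14 -0.08]
[ 0.661 -0.381  0.109] [-0.002 -0.    -0.474]
[ 0.836 -0.147  0.15 ] [ 0.     0.    -0.489]
[0.747 0.186 0.25 ] [0. 0. 0.]
[0.   0.   0.45] [0. 0. 0.]
```

Request:
jog_arm([
  [0.66,-0.38,0.11,0,0,-0.47,0.75],
  [0.66,-0.38,0.11,0,0,-0.47,0.75],
  [0.66,-0.38,0.11,0,0,-0.47,0.75],
  [0.66,-0.38,0.11,0,0,-0.47,0.75],
  [0.66,-0.38,0.11,0,0,-0.47,0.75],
], grip_force=25)

```text
clock: 0.52
eef_pos: [0.2768, -0.5442, 0.1994]
ee_rot: [-0.002, 0.952, 0.305, 0.002]
ft_force: [0.0, 0.2, -0.1]
opening: 0.775
grasp_force: 0.0
```

Request:
jog_arm([
  [0.84,-0.15,0.15,0,0,-0.49,0.75],
  [0.84,-0.15,0.15,0,0,-0.49,0.75],
  [0.84,-0.15,0.15,0,0,-0.49,0.75],
  [0.84,-0.15,0.15,0,0,-0.49,0.75],
  [0.84,-0.15,0.15,0,0,-0.49,0.75],
])

```text
clock: 0.93
eef_pos: [0.3965, -0.4226, 0.1694]
ee_rot: [-0.002, 0.877, 0.481, 0.002]
ft_force: [0.7, 0.8, -0.8]
opening: 0.751
grasp_force: 0.0
```

Request:
jog_arm([
  [0.75,0.19,0.25,0,0,0,0.75],
  [0.75,0.19,0.25,0,0,0,0.75],
  [0.75,0.19,0.25,0,0,0,0.75],
  [0.75,0.19,0.25,0,0,0,0.75],
  [0.75,0.19,0.25,0,0,0,0.75],
])

```text
clock: 1.35
eef_pos: [0.5096, -0.3167, 0.1184]
ee_rot: [-0.003, 0.877, 0.481, 0.002]
ft_force: [0.7, 0.8, -0.2]
opening: 0.752
grasp_force: 0.0
```

```bash
python3 -c "
from p import *
plan([((.5025,-.325,.03),-33)])"
```

```text
t 1.35 pos [ 0.5096 -0.3167  0.1184] tilt [0.001 0.007] open 0.752 F [ 0.69  0.85 -0.15] q [ 0.74  0.48 -0.33  1.8   0.19  0.89 -0.24]
[-0.057 -0.006  0.442] [-0.003 -0.008  0.012]
```

Request:
jog_arm([
  [0,0,0.1,0,0,0,0.75],
  [0,0,0.1,0,0,0,0.75],
  [0,0,0.1,0,0,0,0.75],
])

```text
clock: 1.6
eef_pos: [0.5032, -0.3256, 0.0995]
ee_rot: [-0.001, 0.879, 0.476, -0.001]
ft_force: [0.2, -0.3, 1.6]
opening: 0.75
grasp_force: 0.0
```

```bash
python3 -c "
from p import *
plan([((.5025,-.325,.03),-33)])"
```

```text
t 1.60 pos [ 0.5032 -0.3256  0.0995] tilt [-0.003  0.001] open 0.750 F [ 0.21 -0.29  1.57] q [ 0.74  0.5  -0.32  1.82  0.2   0.86 -0.25]
[ 0.001 -0.003  0.348] [-0.004  0.001 -0.004]
```

Request:
jog_arm([
  [0,0,0.15,0,0,0,0.75],
  [0,0,0.25,0,0,0,0.75],
  [0,0,0.345,0,0,0,0.75],
  [0,0,0.345,0,0,0,0.75],
  [0,0,0.345,0,0,0,0.75],
])

```text
clock: 2.02
eef_pos: [0.5039, -0.326, 0.0317]
ee_rot: [-0.0, 0.88, 0.476, -0.0]
ft_force: [0.3, 0.3, -0.4]
opening: 0.75
grasp_force: 0.0
```

Request:
jog_arm([
  [0,0,0,0,0,0,0.3],
  [0,0,0,0,0,0,0.3],
  [0,0,0,0,0,0,0.3],
  [0,0,0,0,0,0,0.3],
  [0,0,0,0,0,0,0.3],
])

```text
clock: 2.43
eef_pos: [0.5049, -0.3255, 0.0323]
ee_rot: [0.001, 0.879, 0.476, 0.0]
ft_force: [-0.5, 0.5, 1.8]
opening: 0.455
grasp_force: 0.0
```

```bash
python3 -c "
from p import *
plan([((.5025,-.325,.19),-33)])"
```

```text
t 2.43 pos [ 0.5049 -0.3255  0.0323] tilt [ 0.001 -0.001] open 0.455 F [-0.49  0.46  1.78] q [ 0.72  0.59 -0.29  1.86  0.24  0.73 -0.29]
[-0.004 -0.01  -0.788] [ 0.002  0.    -0.003]
```

Request:
jog_arm([
  [0,0,0,0,0,0,0.2],
  [0,0,0,0,0,0,0.2],
  [0,0,0,0,0,0,0.2],
  [0,0,0,0,0,0,0.2],
])

```text
clock: 2.77
eef_pos: [0.505, -0.3256, 0.0322]
ee_rot: [0.001, 0.879, 0.476, 0.0]
ft_force: [-0.7, -0.1, 6.2]
opening: 0.449
grasp_force: 25.0
```

Request:
jog_arm([
  [0,0,-0.1,0,0,0,0.2],
  [0,0,-0.3,0,0,0,0.2],
  [0,0,-0.5,0,0,0,0.2],
  [0,0,-0.65,0,0,0,0.2],
  [0,0,-0.75,0,0,0,0.2],
])

```text
clock: 3.18
eef_pos: [0.5053, -0.3255, 0.1844]
ee_rot: [0.001, 0.879, 0.476, 0.001]
ft_force: [0.8, -0.1, -1.9]
opening: 0.445
grasp_force: 25.0
```

Request:
jog_arm([
  [0,0,0,0,0,0,0.2],
  [0,0,0,0,0,0,0.2],
  [0,0,0,0,0,0,0.2],
  [0,0,0,0,0,0,0.2],
  [0,0,0,0,0,0,0.2],
])

```text
clock: 3.6
eef_pos: [0.5034, -0.3248, 0.1794]
ee_rot: [-0.002, 0.879, 0.476, -0.001]
ft_force: [0.1, -0.5, -2.0]
opening: 0.447
grasp_force: 25.0
```

Request:
jog_arm([
  [0,0,0,0,0,0,0.2],
])

```text
clock: 3.68
eef_pos: [0.5039, -0.325, 0.18]
ee_rot: [-0.001, 0.879, 0.476, -0.001]
ft_force: [0.0, -0.1, -1.9]
opening: 0.447
grasp_force: 25.0
```

Request:
jog_arm([
  [0,0,0,0,0,0,0.2],
])

```text
clock: 3.77
eef_pos: [0.5042, -0.3251, 0.1806]
ee_rot: [-0.001, 0.879, 0.476, -0.0]
ft_force: [0.2, -0.5, -2.2]
opening: 0.442
grasp_force: 25.0
```

```bash
python3 -c "
from p import *
plan([((.56,-.22,.19),-16),((.617,-.1245,.19),0),((.617,-.1245,.13),0)])"
```

```text
t 3.77 pos [ 0.5042 -0.3251  0.1806] tilt [-0.001  0.001] open 0.442 F [ 0.2  -0.45 -2.2 ] q [ 0.76  0.41 -0.34  1.75  0.16  1.01 -0.22]
[ 0.593 -0.054 -0.047] [-0.002 -0.    -0.38 ]
[0.538 0.142 0.   ] [ 0.     0.    -0.356]
[0.  0.  0.3] [0. 0. 0.]
```

The lift reads about 2.1 N, so this is probably the heavy one. On to the -y pan.

Request:
jog_arm([
  [0.15,-0.01,-0.05,0,0,-0.1,0.2],
  [0.3,-0.03,-0.05,0,0,-0.2,0.2],
  [0.45,-0.04,-0.05,0,0,-0.3,0.2],
  [0.59,-0.05,-0.05,0,0,-0.38,0.2],
  [0.59,-0.05,-0.05,0,0,-0.38,0.2],
])

```text
clock: 4.18
eef_pos: [0.564, -0.2129, 0.1919]
ee_rot: [-0.001, 0.795, 0.606, 0.003]
ft_force: [-0.2, 1.2, -1.7]
opening: 0.447
grasp_force: 25.0
```

Request:
jog_arm([
  [0.15,0.04,0,0,0,-0.1,0.2],
  [0.3,0.08,0,0,0,-0.2,0.2],
  [0.42,0.11,0,0,0,-0.3,0.2],
  [0.5,0.13,0,0,0,-0.356,0.2],
  [0.54,0.14,0,0,0,-0.356,0.2],
])

```text
clock: 4.6
eef_pos: [0.6183, -0.122, 0.1914]
ee_rot: [-0.0, 0.706, 0.708, 0.001]
ft_force: [-0.5, -0.2, -2.0]
opening: 0.446
grasp_force: 25.0
```

Request:
jog_arm([
  [0,0,0.1,0,0,0,0.2],
  [0,0,0.2,0,0,0,0.2],
  [0,0,0.25,0,0,0,0.2],
  [0,0,0.25,0,0,0,0.2],
  [0,0,0.25,0,0,0,0.2],
])

```text
clock: 5.02
eef_pos: [0.6169, -0.1261, 0.1412]
ee_rot: [-0.0, 0.708, 0.706, -0.001]
ft_force: [0.1, -0.8, -1.2]
opening: 0.446
grasp_force: 25.0
```

```bash
python3 -c "
from p import *
snap('side','s1');a=snap('top','t1')
plan([((.617,-.1245,.117),0),((.617,-.1245,.101),0)])"
```

```text
t 5.12 pos [ 0.6181 -0.1256  0.1427] tilt [ 0.002 -0.001] open 0.445 F [-0.65 -0.26 -1.  ] q [ 0.49  0.52 -0.5   1.71  0.29  0.99 -0.11]
[ 0.005 -0.006  0.129] [ 0.003  0.001 -0.002]
[0.   0.   0.08] [0. 0. 0.]
```

View pics/s1.png

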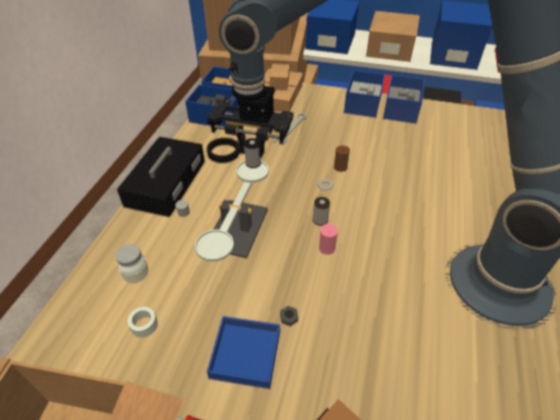

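The cartridge at (252,152) hangs over the -y pan at (252,170). I lower slowly through contact to the tipped stop.

Request:
jog_arm([
  [0,0,0.04,0,0,0,0.2],
  [0,0,0.08,0,0,0,0.2],
  [0,0,0.11,0,0,0,0.2],
  [0,0,0.12,0,0,0,0.2],
  [0,0,0.13,0,0,0,0.2],
])

```text
clock: 5.53
eef_pos: [0.6169, -0.1249, 0.1148]
ee_rot: [-0.0, 0.707, 0.707, -0.0]
ft_force: [-0.7, 0.8, -2.1]
opening: 0.447
grasp_force: 25.0
```

Request:
jog_arm([
  [0,0,0.02,0,0,0,0.2],
  [0,0,0.03,0,0,0,0.2],
  [0,0,0.05,0,0,0,0.2],
  [0,0,0.05,0,0,0,0.2],
  [0,0,0.05,0,0,0,0.2],
])

```text
clock: 5.95
eef_pos: [0.6172, -0.1249, 0.1053]
ee_rot: [-0.0, 0.707, 0.707, -0.0]
ft_force: [-0.7, -1.2, -3.1]
opening: 0.45
grasp_force: 25.0
```

Request:
jog_arm([
  [0,0,0.01,0,0,0,0.2],
  [0,0,0.02,0,0,0,0.2],
  [0,0,0.02,0,0,0,0.2],
  [0,0,0.02,0,0,0,0.2],
])

```text
clock: 6.28
eef_pos: [0.618, -0.1257, 0.1031]
ee_rot: [0.001, 0.707, 0.707, 0.0]
ft_force: [-1.7, -1.2, 5.7]
opening: 0.45
grasp_force: 24.9
```

```bash
python3 -c "
from p import *
a=snap('side','s2');b=snap('top','t2');cv2.imwrite('pics/c1.png',cv2.resize(a[110:270,180:330],None,fx=3.6,fy=3.6)[:,:,::-1])
plan([((.617,-.1245,.101),0)])"
```

```text
t 6.38 pos [ 0.6179 -0.1256  0.1031] tilt [ 0.001 -0.001] open 0.444 F [-2.09 -0.59  5.02] q [ 0.48  0.57 -0.48  1.74  0.32  0.92 -0.14]
[ 0.006 -0.005  0.011] [ 0.002  0.002 -0.001]
```

View pics/c1.png

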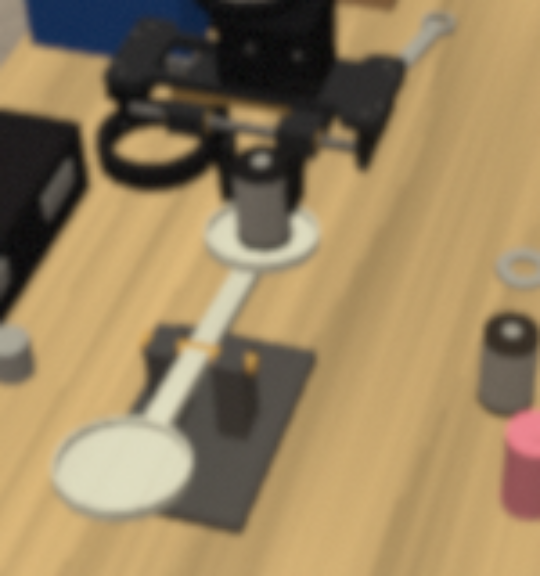

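The cartridge stands in the middle of the lowered -y pan, crop (262,205), and the beam is tipped and bearing about 5 N. I release and rise.

Request:
jog_arm([
  [0,0,-0.01,0,0,0,0.5],
  [0,0,-0.01,0,0,0,0.6],
  [0,0,-0.01,0,0,0,0.75],
  [0,0,-0.01,0,0,0,0.75],
  [0,0,-0.01,0,0,0,0.75],
])

```text
clock: 6.8
eef_pos: [0.6173, -0.1248, 0.1034]
ee_rot: [-0.0, 0.707, 0.707, 0.0]
ft_force: [0.3, 0.3, -1.3]
opening: 0.702
grasp_force: 0.0
```

Request:
jog_arm([
  [0,0,-0.1,0,0,0,0.75],
  [0,0,-0.25,0,0,0,0.75],
  [0,0,-0.4,0,0,0,0.75],
  [0,0,-0.45,0,0,0,0.75],
  [0,0,-0.45,0,0,0,0.75],
])

```text
clock: 7.22
eef_pos: [0.6194, -0.1248, 0.1968]
ee_rot: [0.003, 0.707, 0.707, 0.002]
ft_force: [0.9, 0.7, 0.7]
opening: 0.745
grasp_force: 0.0
```

```bash
python3 -c "
from p import *
snap('side','s3')
plan([((.53,-.1,.19),-5),((.4237,-.0805,.12),-10),((.4237,-.0805,.031),-10)])"
```

```text
t 7.27 pos [ 0.6179 -0.1249  0.1944] tilt [ 0.002 -0.001] open 0.748 F [-0.1   0.02  0.15] q [ 0.51  0.47 -0.52  1.66  0.26  1.08 -0.09]
[ 0.125 -0.44   0.021] [0.003 0.001 0.111]
[ 0.051 -0.538  0.35 ] [0.    0.    0.111]
[0.    0.    0.445] [0. 0. 0.]
```

Request:
jog_arm([
  [0.12,-0.44,0,0,0,0.11,0.75],
  [0.12,-0.44,0,0,0,0.11,0.75],
  [0.12,-0.44,0,0,0,0.11,0.75],
  [0.12,-0.44,0,0,0,0.11,0.75],
])

```text
clock: 7.6
eef_pos: [0.5252, -0.1003, 0.1914]
ee_rot: [-0.002, 0.736, 0.676, -0.002]
ft_force: [1.1, -1.3, -0.4]
opening: 0.752
grasp_force: 0.0
```

Request:
jog_arm([
  [0.02,-0.2,0.1,0,0,0.11,0.75],
  [0.04,-0.4,0.2,0,0,0.11,0.75],
  [0.05,-0.54,0.37,0,0,0.11,0.75],
  [0.05,-0.54,0.37,0,0,0.11,0.75],
  [0.05,-0.54,0.37,0,0,0.11,0.75],
])

```text
clock: 8.02
eef_pos: [0.4193, -0.0817, 0.117]
ee_rot: [-0.002, 0.765, 0.644, -0.002]
ft_force: [0.5, -0.4, -0.7]
opening: 0.75
grasp_force: 0.0
```

Request:
jog_arm([
  [0,0,0,0,0,0,0.75],
  [0,0,0,0,0,0,0.75],
  [0,0,0,0,0,0,0.75],
])

```text
clock: 8.27
eef_pos: [0.4253, -0.0819, 0.1205]
ee_rot: [0.001, 0.766, 0.643, 0.001]
ft_force: [-0.0, -0.5, -0.2]
opening: 0.749
grasp_force: 0.0
```

```bash
python3 -c "
from p import *
plan([((.4237,-.0805,.031),-10)])"
```

```text
t 8.27 pos [ 0.4253 -0.0819  0.1205] tilt [0.003 0.   ] open 0.749 F [-0.04 -0.53 -0.24] q [ 0.56  0.25 -0.53  2.17  0.18  0.76 -0.26]
[ 0.005 -0.011  0.448] [ 0.004 -0.001  0.002]
```

Request:
jog_arm([
  [0.005,-0.005,0.2,0,0,0,0.75],
  [0.005,-0.005,0.35,0,0,0,0.75],
  [0.005,-0.005,0.445,0,0,0,0.75],
  [0.005,-0.005,0.445,0,0,0,0.75],
  [0.005,-0.005,0.445,0,0,0,0.75],
])

```text
clock: 8.68
eef_pos: [0.4228, -0.0803, 0.0305]
ee_rot: [-0.0, 0.765, 0.644, 0.0]
ft_force: [-0.0, -0.9, 0.8]
opening: 0.749
grasp_force: 0.0
```

Request:
jog_arm([
  [0,0,0,0,0,0,0.2],
  [0,0,0,0,0,0,0.2],
  [0,0,0,0,0,0,0.2],
  [0,0,0,0,0,0,0.2],
  [0,0,0,0,0,0,0.2],
])

```text
clock: 9.1
eef_pos: [0.423, -0.0808, 0.0315]
ee_rot: [0.001, 0.766, 0.643, 0.001]
ft_force: [1.4, -0.4, 1.7]
opening: 0.456
grasp_force: 14.9
```

Request:
jog_arm([
  [0,0,0,0,0,0,0.2],
  [0,0,0,0,0,0,0.2],
  [0,0,0,0,0,0,0.2],
  [0,0,0,0,0,0,0.2],
])

```text
clock: 9.43
eef_pos: [0.423, -0.0808, 0.0314]
ee_rot: [0.001, 0.766, 0.643, 0.001]
ft_force: [1.1, -0.3, 6.8]
opening: 0.451
grasp_force: 25.0
```

Request:
jog_arm([
  [0,0,-0.1,0,0,0,0.2],
  [0,0,-0.3,0,0,0,0.2],
  [0,0,-0.5,0,0,0,0.2],
  [0,0,-0.7,0,0,0,0.2],
  [0,0,-0.8,0,0,0,0.2],
])

```text
clock: 9.85
eef_pos: [0.4232, -0.0803, 0.1945]
ee_rot: [0.002, 0.765, 0.644, 0.002]
ft_force: [1.2, -0.8, -1.2]
opening: 0.456
grasp_force: 25.0
```

Request:
jog_arm([
  [0,0,0,0,0,0,0.2],
  [0,0,0,0,0,0,0.2],
  [0,0,0,0,0,0,0.2],
  [0,0,0,0,0,0,0.2],
  [0,0,0,0,0,0,0.2],
])

```text
clock: 10.27
eef_pos: [0.4206, -0.0803, 0.189]
ee_rot: [-0.002, 0.765, 0.644, -0.001]
ft_force: [0.6, 0.6, -1.0]
opening: 0.456
grasp_force: 25.0
```

Request:
jog_arm([
  [0,0,0,0,0,0,0.2],
])

```text
clock: 10.35
eef_pos: [0.421, -0.0803, 0.1893]
ee_rot: [-0.001, 0.765, 0.644, -0.001]
ft_force: [0.1, 0.7, -0.8]
opening: 0.454
grasp_force: 25.0
```

Request:
jog_arm([
  [0,0,0,0,0,0,0.2],
])

```text
clock: 10.43
eef_pos: [0.4214, -0.0804, 0.1897]
ee_rot: [-0.001, 0.765, 0.644, -0.0]
ft_force: [0.1, 0.3, -0.3]
opening: 0.454
grasp_force: 25.0
```

```bash
python3 -c "
from p import *
plan([((.5,.03,.2),-5),((.617,.1345,.2),0),((.617,.1345,.15),0)])"
```

```text
t 10.43 pos [ 0.4214 -0.0804  0.1897] tilt [-0.002  0.001] open 0.454 F [ 0.08  0.28 -0.31] q [ 0.62  0.14 -0.57  2.1   0.1   0.93 -0.18]
[ 0.611  0.292 -0.051] [-0.002 -0.001 -0.109]
[0.571 0.537 0.   ] [ 0.     0.    -0.111]
[0.   0.   0.25] [0. 0. 0.]
```

This one reads about 0.8 N, so it is the light one. It goes onto the raised +y pan.

Request:
jog_arm([
  [0.15,0.07,-0.05,0,0,-0.05,0.2],
  [0.3,0.15,-0.05,0,0,-0.11,0.2],
  [0.45,0.22,-0.05,0,0,-0.11,0.2],
  [0.6,0.29,-0.05,0,0,-0.11,0.2],
  [0.61,0.29,-0.05,0,0,-0.11,0.2],
])

```text
clock: 10.85
eef_pos: [0.503, 0.0361, 0.201]
ee_rot: [-0.001, 0.735, 0.679, 0.003]
ft_force: [-0.5, 0.6, -0.6]
opening: 0.452
grasp_force: 25.0
```

Request:
jog_arm([
  [0.14,0.13,0,0,0,-0.05,0.2],
  [0.28,0.27,0,0,0,-0.11,0.2],
  [0.4,0.38,0,0,0,-0.11,0.2],
  [0.5,0.47,0,0,0,-0.11,0.2],
  [0.57,0.54,0,0,0,-0.11,0.2],
])

```text
clock: 11.27
eef_pos: [0.6185, 0.1363, 0.1996]
ee_rot: [-0.001, 0.706, 0.708, 0.0]
ft_force: [0.2, -0.0, -0.3]
opening: 0.453
grasp_force: 25.0
```

Request:
jog_arm([
  [0,0,0.05,0,0,0,0.2],
  [0,0,0.12,0,0,0,0.2],
  [0,0,0.2,0,0,0,0.2],
  [0,0,0.23,0,0,0,0.2],
  [0,0,0.23,0,0,0,0.2],
])

```text
clock: 11.68
eef_pos: [0.6156, 0.1326, 0.1521]
ee_rot: [-0.001, 0.707, 0.707, -0.002]
ft_force: [0.0, -0.5, -2.1]
opening: 0.452
grasp_force: 25.0
```

```bash
python3 -c "
from p import *
a=snap('side','s4');cv2.imwrite('pics/c2.png',cv2.resize(a[110:270,180:330],None,fx=3.6,fy=3.6)[:,:,::-1])
plan([((.617,.134,.135),0)])"
```

```text
t 11.73 pos [0.6165 0.1332 0.1535] tilt [-0.002 -0.001] open 0.453 F [ 0.02  0.1  -0.88] q [ 0.16  0.54 -0.61  1.69  0.35  1.03 -0.58]
[0.004 0.003 0.093] [-0.003  0.001 -0.   ]
```

View pics/c2.png

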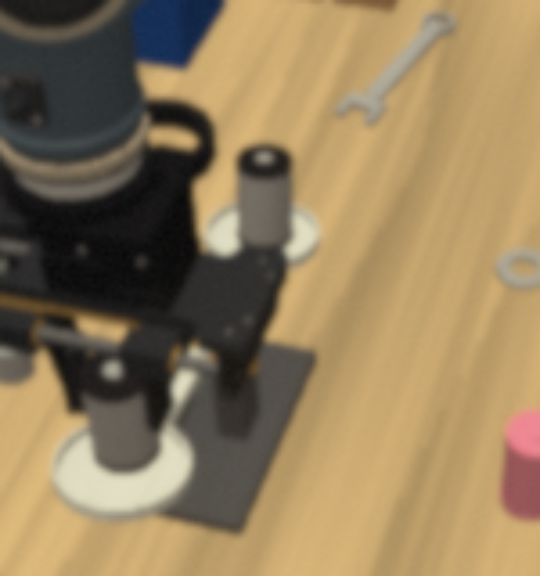

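The first cartridge stands upright on the lowered pan, crop (265,200). The second hangs over the raised pan, crop (120,430). I lower it.

Request:
jog_arm([
  [0,0,0.03,0,0,0,0.2],
  [0,0,0.06,0,0,0,0.2],
  [0,0,0.08,0,0,0,0.2],
  [0,0,0.09,0,0,0,0.2],
  [0,0,0.09,0,0,0,0.2],
])

```text
clock: 12.15
eef_pos: [0.617, 0.1338, 0.1361]
ee_rot: [-0.0, 0.707, 0.707, -0.0]
ft_force: [0.8, 0.2, -1.5]
opening: 0.456
grasp_force: 25.0
```

Request:
jog_arm([
  [0,0,0.005,0,0,0,0.2],
  [0,0,0.005,0,0,0,0.2],
  [0,0,0.005,0,0,0,0.2],
])

```text
clock: 12.4
eef_pos: [0.6175, 0.134, 0.1358]
ee_rot: [0.0, 0.707, 0.707, 0.0]
ft_force: [0.4, 0.5, -1.2]
opening: 0.452
grasp_force: 25.0
```

Request:
jog_arm([
  [0,0,0.005,0,0,0,0.2],
  [0,0,0.005,0,0,0,0.2],
  [0,0,0.005,0,0,0,0.2],
])

```text
clock: 12.65
eef_pos: [0.6173, 0.1339, 0.1345]
ee_rot: [0.0, 0.707, 0.707, -0.0]
ft_force: [-0.4, 0.1, -1.3]
opening: 0.456
grasp_force: 25.0
```

Request:
jog_arm([
  [0,0,0.01,0,0,0,0.2],
  [0,0,0.01,0,0,0,0.2],
  [0,0,0.01,0,0,0,0.2],
])

```text
clock: 12.9
eef_pos: [0.6174, 0.1341, 0.1327]
ee_rot: [0.0, 0.707, 0.707, 0.0]
ft_force: [0.2, 0.6, 0.3]
opening: 0.451
grasp_force: 25.0
```

Request:
jog_arm([
  [0,0,0.005,0,0,0,0.2],
  [0,0,0.005,0,0,0,0.2],
  [0,0,0.005,0,0,0,0.2],
])

```text
clock: 13.15
eef_pos: [0.6174, 0.1342, 0.1317]
ee_rot: [0.0, 0.707, 0.707, 0.0]
ft_force: [0.1, -0.1, 0.8]
opening: 0.451
grasp_force: 25.0
```

```bash
python3 -c "
from p import *
a=snap('side','s5');cv2.imwrite('pics/c3.png',cv2.resize(a[110:270,180:330],None,fx=3.6,fy=3.6)[:,:,::-1])
plan([((.617,.134,.135),0)])"
```

```text
t 13.20 pos [0.6174 0.1342 0.1317] tilt [0. 0.] open 0.453 F [0.89 0.41 0.22] q [ 0.15  0.56 -0.6   1.71  0.37  0.99 -0.59]
[-0.001 -0.002 -0.017] [ 0. -0.  0.]
```

View pics/c3.png

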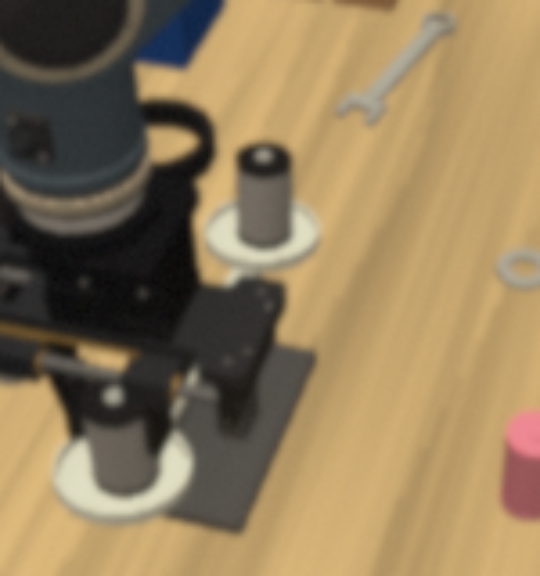

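The light cartridge is standing on the raised pan, crop (122,455), and is in contact. Release, rise, then wait and watch.

Request:
jog_arm([
  [0,0,0,0,0,0,0.5],
  [0,0,0,0,0,0,0.55],
  [0,0,0,0,0,0,0.65],
  [0,0,0,0,0,0,0.75],
  [0,0,0,0,0,0,0.75],
])

```text
clock: 13.62
eef_pos: [0.6173, 0.1338, 0.1315]
ee_rot: [0.0, 0.707, 0.707, -0.0]
ft_force: [-0.5, -0.9, -1.3]
opening: 0.689
grasp_force: 0.0
```

Request:
jog_arm([
  [0,0,-0.1,0,0,0,0.75],
  [0,0,-0.25,0,0,0,0.75],
  [0,0,-0.4,0,0,0,0.75],
  [0,0,-0.45,0,0,0,0.75],
  [0,0,-0.45,0,0,0,0.75],
])

```text
clock: 14.03
eef_pos: [0.619, 0.1349, 0.2249]
ee_rot: [0.002, 0.707, 0.707, 0.003]
ft_force: [-0.1, -0.3, -0.0]
opening: 0.745
grasp_force: 0.0
```

Request:
jog_arm([
  [-0.2,-0.2,0,0,0,0,0.75],
  [-0.4,-0.4,0,0,0,0,0.75],
  [-0.6,-0.4,0,0,0,0,0.75],
  [-0.6,-0.4,0,0,0,0,0.75],
  [-0.6,-0.4,0,0,0,0,0.75],
])

```text
clock: 14.45
eef_pos: [0.5346, 0.0068, 0.2193]
ee_rot: [0.0, 0.71, 0.704, -0.003]
ft_force: [0.5, -0.1, -1.0]
opening: 0.752
grasp_force: 0.0
```

```bash
python3 -c "
from p import *
a=snap('side','s6');cv2.imwrite('pics/c4.png',cv2.resize(a[110:270,180:330],None,fx=3.6,fy=3.6)[:,:,::-1])
b=snap('top','t6')
plan([((.617,-.1257,.19),0)])"
```

```text
t 14.55 pos [0.5365 0.0127 0.2203] tilt [-0.002 -0.   ] open 0.745 F [0.15 0.62 0.05] q [ 0.43  0.31 -0.65  1.84  0.22  1.07 -0.31]
[-0.691  0.405  0.151] [-0.002  0.    -0.003]
```

View pics/c4.png

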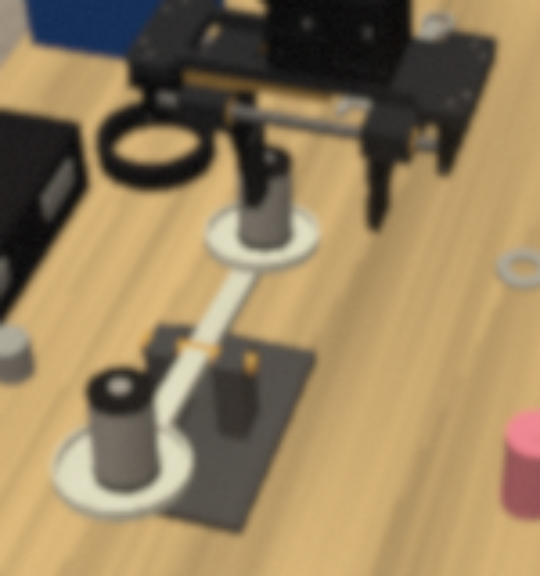

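Both stand free, the heavy one on the dropped -y pan and the light one on the raised +y pan (near pan at crop y≈467, against 486 when level). I plan a tilted grasp on the dropped one.

```bash
cat >> p.py <<'E'
def shift(X):
    s=ctrl.state();R=Ro.from_quat(s['ee_rot'],scalar_first=True)
    print('t %.2f'%s['clock'],np.round(s['eef_pos'],4),'yaw/tilt z',np.round(R.as_matrix()[:,2],3),np.round(R.inv().apply(np.array(X)-s['eef_pos'])/.2,3))
E
python3 -c "
from p import *
print(proj('side',(.617,-.1329,.1388)),'seen',(263/3.6+180,157/3.6+110))
shift((.617,-.142,.21))"
```

```text
[252.9 152.2] seen (253.05555555555554, 153.61111111111111)
t 14.55 [0.5365 0.0127 0.2203] yaw/tilt z [-0.002 -0.    -1.   ] [-0.772  0.405  0.051]
```

Request:
jog_arm([
  [-0.2,0.1,0,0,0,0,0.75],
  [-0.4,0.2,0,0,0.08,0,0.75],
  [-0.6,0.3,0.02,0,0.153,0,0.75],
  [-0.72,0.38,0.04,0,0.153,0,0.75],
  [-0.77,0.4,0.05,0,0.153,0,0.75],
])

```text
clock: 14.97
eef_pos: [0.6196, -0.1472, 0.2087]
ee_rot: [-0.042, 0.709, 0.703, 0.042]
ft_force: [-0.3, -1.0, -0.3]
opening: 0.751
grasp_force: 0.0
```

Request:
jog_arm([
  [0,0,0,0,0,0,0.75],
  [0,0,0,0,0,0,0.75],
  [0,0,0,0,0,0,0.75],
  [0,0,0,0,0,0,0.75],
])

```text
clock: 15.3
eef_pos: [0.6172, -0.1366, 0.212]
ee_rot: [-0.043, 0.704, 0.708, 0.043]
ft_force: [0.7, 0.8, -0.3]
opening: 0.751
grasp_force: 0.0
```

```bash
python3 -c "
from p import *
shift((.617,-.1282,.1001))"
```

```text
t 15.30 [ 0.6172 -0.1366  0.212 ] yaw/tilt z [-0.     0.121 -0.993] [-0.026 -0.001  0.56 ]
```

Request:
jog_arm([
  [-0.02,0,0.15,0,0,0,0.75],
  [-0.02,0,0.3,0,0,0,0.75],
  [-0.02,0,0.42,0,0,0,0.75],
  [-0.02,0,0.52,0,0,0,0.75],
  [-0.02,0,0.56,0,0,0,0.75],
])

```text
clock: 15.72
eef_pos: [0.6153, -0.128, 0.0976]
ee_rot: [-0.044, 0.705, 0.707, 0.041]
ft_force: [0.0, 0.1, -0.5]
opening: 0.751
grasp_force: 0.0
```

Request:
jog_arm([
  [0,0,0,0,0,0,0.7],
  [0,0,0,0,0,0,0.6],
  [0,0,0,0,0,0,0.2],
  [0,0,0,0,0,0,0.2],
  [0,0,0,0,0,0,0.2],
])

```text
clock: 16.13
eef_pos: [0.6181, -0.1309, 0.1013]
ee_rot: [-0.041, 0.706, 0.706, 0.043]
ft_force: [0.2, 0.3, 0.2]
opening: 0.482
grasp_force: 0.0
```

Request:
jog_arm([
  [0,0,0,0,0,0,0.2],
  [0,0,0,0,0,0,0.2],
  [0,0,0,0,0,0,0.2],
  [0,0,0,0,0,0,0.2],
  [0,0,0,0,0,0,0.2],
])

```text
clock: 16.55
eef_pos: [0.6179, -0.1309, 0.101]
ee_rot: [-0.042, 0.706, 0.706, 0.043]
ft_force: [-0.8, -0.2, 6.0]
opening: 0.446
grasp_force: 24.9
```

```bash
python3 -c "
from p import *
shift((.617,-.1282,.1161))"
```

```text
t 16.55 [ 0.6179 -0.1309  0.101 ] yaw/tilt z [ 0.001  0.119 -0.993] [ 0.022 -0.004 -0.073]
```

Request:
jog_arm([
  [0.005,0,-0.016,0,-0.03,0,0.2],
  [0.01,0,-0.032,0,-0.06,0,0.2],
  [0.015,0,-0.048,0,-0.09,0,0.2],
  [0.02,0,-0.064,0,-0.12,0,0.2],
  [0.027,0,-0.08,0,-0.153,0,0.2],
])

```text
clock: 16.97
eef_pos: [0.617, -0.1268, 0.1165]
ee_rot: [0.001, 0.707, 0.707, -0.001]
ft_force: [-1.0, -0.3, -1.6]
opening: 0.445
grasp_force: 24.9
```

Request:
jog_arm([
  [0,0,-0.01,0,0,0,0.2],
  [0,0,-0.02,0,0,0,0.2],
  [0,0,-0.03,0,0,0,0.2],
  [0,0,-0.04,0,0,0,0.2],
  [0,0,-0.05,0,0,0,0.2],
])

```text
clock: 17.38
eef_pos: [0.6173, -0.1275, 0.1264]
ee_rot: [-0.0, 0.707, 0.707, -0.0]
ft_force: [0.5, 0.8, -1.8]
opening: 0.447
grasp_force: 24.9
```

Request:
jog_arm([
  [0,0,-0.01,0,0,0,0.2],
  [0,0,-0.02,0,0,0,0.2],
  [0,0,-0.03,0,0,0,0.2],
  [0,0,-0.04,0,0,0,0.2],
  [0,0,-0.05,0,0,0,0.2],
])

```text
clock: 17.8
eef_pos: [0.6173, -0.1273, 0.1365]
ee_rot: [-0.0, 0.707, 0.707, -0.0]
ft_force: [0.6, 0.5, -1.9]
opening: 0.443
grasp_force: 24.9
```

Request:
jog_arm([
  [0,0,-0.05,0,0,0,0.2],
  [0,0,-0.15,0,0,0,0.2],
  [0,0,-0.28,0,0,0,0.2],
  [0,0,-0.4,0,0,0,0.2],
  [0,0,-0.45,0,0,0,0.2],
])

```text
clock: 18.22
eef_pos: [0.6192, -0.1271, 0.2308]
ee_rot: [0.003, 0.707, 0.707, 0.002]
ft_force: [1.7, -0.4, -1.2]
opening: 0.446
grasp_force: 24.9
```

```bash
python3 -c "
from p import *
snap('side','s7')
plan([((.5,-.05,.22),0),((.46,.13,.22),15),((.488,.314,.2),33),((.488,.314,.06),33)])"
```

```text
t 18.27 pos [ 0.6196 -0.1272  0.2314] tilt [ 0.008 -0.002] open 0.447 F [ 1.11  0.03 -1.25] q [ 0.53  0.44 -0.55  1.61  0.25  1.15 -0.08]
[ 0.386 -0.598  0.052] [ 0.01   0.002 -0.   ]
[ 0.9 -0.2  0. ] [ 0.     0.    -0.333]
[0.852 0.373 0.1  ] [ 0.   0.  -0.4]
[0.  0.  0.7] [0. 0. 0.]
```

View pics/s7.png

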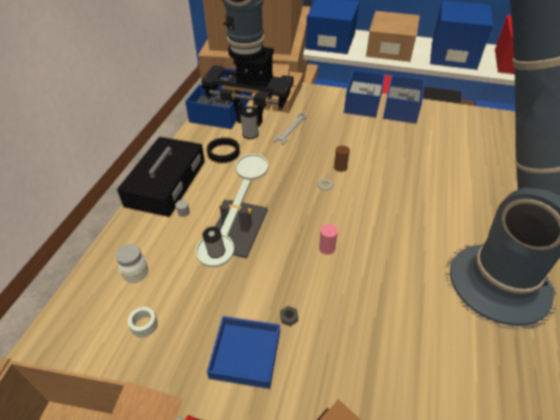

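The light cartridge stands on the lowered +y pan at (213,242), and the heavy one is in the gripper at (250,120). Now to the tray.

Request:
jog_arm([
  [0.1,-0.15,0.03,0,0,0,0.2],
  [0.2,-0.3,0.05,0,0,0,0.2],
  [0.3,-0.45,0.05,0,0,0,0.2],
  [0.39,-0.6,0.05,0,0,0,0.2],
  [0.39,-0.6,0.05,0,0,0,0.2],
])

```text
clock: 18.68
eef_pos: [0.4901, -0.045, 0.2147]
ee_rot: [-0.003, 0.705, 0.709, -0.003]
ft_force: [-0.8, -0.1, -3.5]
opening: 0.446
grasp_force: 24.9
```

Request:
jog_arm([
  [0.18,-0.04,0,0,0,-0.07,0.2],
  [0.36,-0.08,0,0,0,-0.14,0.2],
  [0.54,-0.12,0,0,0,-0.21,0.2],
  [0.72,-0.16,0,0,0,-0.28,0.2],
  [0.9,-0.2,0,0,0,-0.33,0.2],
])

```text
clock: 19.1
eef_pos: [0.4563, 0.1318, 0.2158]
ee_rot: [-0.0, 0.609, 0.793, -0.001]
ft_force: [0.3, 0.2, -3.0]
opening: 0.449
grasp_force: 24.9
```

Request:
jog_arm([
  [0.2,0.09,0.03,0,0,-0.1,0.2],
  [0.4,0.18,0.06,0,0,-0.2,0.2],
  [0.58,0.26,0.1,0,0,-0.3,0.2],
  [0.74,0.33,0.1,0,0,-0.4,0.2],
  [0.85,0.37,0.1,0,0,-0.4,0.2],
])

```text
clock: 19.52
eef_pos: [0.4845, 0.3181, 0.1949]
ee_rot: [-0.002, 0.476, 0.88, 0.0]
ft_force: [-0.8, -0.1, -1.9]
opening: 0.44
grasp_force: 24.9
```

Request:
jog_arm([
  [0,0,0.1,0,0,0,0.2],
  [0,0,0.25,0,0,0,0.2],
  [0,0,0.35,0,0,0,0.2],
  [0,0,0.4,0,0,0,0.2],
  [0,0,0.4,0,0,0,0.2],
])

```text
clock: 19.93
eef_pos: [0.4838, 0.3124, 0.1133]
ee_rot: [-0.001, 0.478, 0.878, -0.003]
ft_force: [-0.6, -0.6, -2.1]
opening: 0.445
grasp_force: 24.9
```

```bash
python3 -c "
from p import *
plan([((.488,.314,.04),33)])"
```

```text
t 19.93 pos [0.4838 0.3124 0.1133] tilt [-0.005 -0.003] open 0.445 F [-0.57 -0.65 -2.14] q [-0.08  0.55 -0.76  1.85  0.46  0.94 -0.48]
[-0.005  0.024  0.366] [-0.008  0.    -0.003]
```

Request:
jog_arm([
  [0,0.01,0.12,0,0,0,0.2],
  [0,0.01,0.24,0,0,0,0.2],
  [0,0.01,0.32,0,0,0,0.2],
  [0,0.01,0.36,0,0,0,0.2],
  [0,0.01,0.36,0,0,0,0.2],
])

```text
clock: 20.35
eef_pos: [0.4868, 0.3147, 0.0437]
ee_rot: [-0.0, 0.478, 0.878, -0.001]
ft_force: [-0.4, -0.5, -1.9]
opening: 0.447
grasp_force: 24.9
```

Request:
jog_arm([
  [0,0,0.01,0,0,0,0.2],
  [0,0,0.01,0,0,0,0.2],
  [0,0,0.01,0,0,0,0.2],
])

```text
clock: 20.6
eef_pos: [0.4878, 0.3159, 0.0437]
ee_rot: [0.001, 0.478, 0.878, 0.001]
ft_force: [0.5, 0.4, -1.8]
opening: 0.448
grasp_force: 24.9
```

Request:
jog_arm([
  [0,0,0.01,0,0,0,0.2],
  [0,0,0.01,0,0,0,0.2],
  [0,0,0.01,0,0,0,0.2],
])

```text
clock: 20.85
eef_pos: [0.4871, 0.3152, 0.0407]
ee_rot: [0.0, 0.478, 0.878, 0.0]
ft_force: [0.9, -0.0, -2.6]
opening: 0.448
grasp_force: 24.9
```

Request:
jog_arm([
  [0,0,0.01,0,0,0,0.2],
  [0,0,0.01,0,0,0,0.2],
  [0,0,0.01,0,0,0,0.2],
])

```text
clock: 21.1
eef_pos: [0.4868, 0.3151, 0.0382]
ee_rot: [-0.0, 0.478, 0.878, -0.0]
ft_force: [-0.2, -0.4, -2.0]
opening: 0.446
grasp_force: 24.9
```

Request:
jog_arm([
  [0,0,0.01,0,0,0,0.2],
  [0,0,0.01,0,0,0,0.2],
  [0,0,0.01,0,0,0,0.2],
])

```text
clock: 21.35
eef_pos: [0.4871, 0.3154, 0.0373]
ee_rot: [0.0, 0.478, 0.878, 0.0]
ft_force: [-1.1, -1.2, 5.8]
opening: 0.445
grasp_force: 24.9
```

Contact on the tray floor at the expected height. Release, rise and check.

Request:
jog_arm([
  [0,0,-0.01,0,0,0,0.5],
  [0,0,-0.01,0,0,0,0.55],
  [0,0,-0.01,0,0,0,0.65],
  [0,0,-0.01,0,0,0,0.75],
  [0,0,-0.01,0,0,0,0.75],
])

```text
clock: 21.77
eef_pos: [0.487, 0.3152, 0.0383]
ee_rot: [0.0, 0.478, 0.878, 0.0]
ft_force: [0.9, 0.1, -0.0]
opening: 0.685
grasp_force: 0.0
```

Request:
jog_arm([
  [0,0,-0.1,0,0,0,0.75],
  [0,0,-0.25,0,0,0,0.75],
  [0,0,-0.4,0,0,0,0.75],
  [0,0,-0.6,0,0,0,0.75],
  [0,0,-0.8,0,0,0,0.75],
])

```text
clock: 22.18
eef_pos: [0.4863, 0.3148, 0.1993]
ee_rot: [-0.001, 0.478, 0.878, -0.001]
ft_force: [1.2, 0.5, -1.3]
opening: 0.749
grasp_force: 0.0
```

Request:
jog_arm([
  [-0.2,-0.1,0,0,0,0,0.75],
  [-0.4,-0.2,0,0,0,0,0.75],
  [-0.6,-0.3,0,0,0,0,0.75],
  [-0.8,-0.3,0,0,0,0,0.75],
  [-0.8,-0.3,0,0,0,0,0.75],
])

```text
clock: 22.6
eef_pos: [0.5264, 0.1393, 0.1978]
ee_rot: [0.002, 0.483, 0.875, -0.002]
ft_force: [1.2, 0.1, -0.3]
opening: 0.749
grasp_force: 0.0
```

Request:
jog_arm([
  [0,0,0,0,0,0,0.75],
  [0,0,0,0,0,0,0.75],
  [0,0,0,0,0,0,0.75],
  [0,0,0,0,0,0,0.75],
  [0,0,0,0,0,0,0.75],
])

```text
clock: 23.02
eef_pos: [0.5227, 0.1501, 0.1985]
ee_rot: [-0.0, 0.477, 0.879, 0.0]
ft_force: [-0.3, -0.4, 0.2]
opening: 0.751
grasp_force: 0.0
```

```bash
python3 -c "
from p import *
a=snap('side','s8');b=snap('top','t8');cv2.imwrite('pics/f.png',np.hstack([cv2.resize(a[200:400,150:350],None,fx=2,fy=2),cv2.resize(b[130:280,100:250],(400,400))])[:,:,::-1])
plan([])"
```

```text
t 23.12 pos [0.5229 0.1495 0.1984] tilt [0. 0.] open 0.751 F [ 0.12 -0.5   0.66] q [ 0.28  0.39 -0.81  1.84  0.33  1.05 -0.08]
```

View pics/f.png

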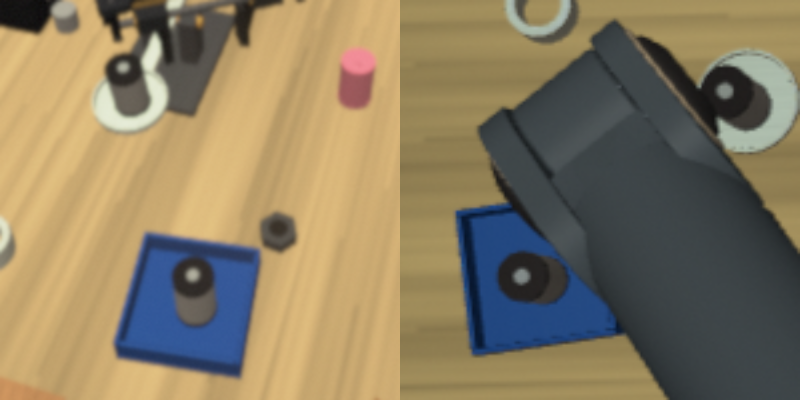

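The heavy cartridge stands upright mid-tray (side crop 195,290). The light one is upright and central on the +y pan (130,90). The robot is clear of both, so I hand in.

```bash
python3 -c "
from plant import ctrl
print(ctrl.finish_job())"
```

```text
the job is handed in; nothing more can be done
None
```

The job is handed in at about 23 s on the clock: the cartridge whose pan dropped stands upright in the blue tray and the lighter one stands on its pan (last pictures show both upright and released); no verdict was returned.

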